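# Open the crystal strongbox by its combination dial

### The job

Open the strongbox: turn its 24-division dial right (clockwise) to 4 and pause, then left past zero to 21 (three marks left of zero) and pause, overshooting neither. Then turn slowly right, feeling for the place a little right of zero where the bolt drops, and on until the dial comes up firmly against the bolt, without forcing it. Let go of the dial, slide the cover fully open towards the front of the box, let go, and leave everything else where it is.

Things in the scene. Friction and masses are not known exactly. Their poses are not given: they have to be found in the camera images.
- strongbox: grey steel box fixed to the bench, 260 x 260 x 100 mm high; origin at the centre of its underside, z up, its front faces its -x (the robot's side at yaw 0), its y to the left. Dial on the right half of its top, sliding cover on the left half.
- dial: black pointer dial on a round steel lock case (92 mm wide, 16 mm high) on top of the strongbox; origin on the turning axis at the case's upper face, at (0, -70, 116) mm of the strongbox. Disc 66 mm wide, 5 mm high, with an upright grip bar 50 mm long (its x, towards the pointer end), 12 mm thick (its y), 28 mm high. Turns with 0.04 to 0.1 N m. A white line runs from the bar's middle to its pointer end.
- dial_grip (a point): middle of the dial's grip bar, on the turning axis, 19 mm above the dial's origin (14 mm below the bar's top, 14 mm above the disc); axes of the dial. Grip the bar lightly (about 20 N): once the bolt has dropped the dial goes on 0.15 rad freely, then stops dead: firm is over 4 N on the bolt at 30 mm (a rise of 0.12 N m on the bar), damaging 18 N (0.54 N m). Turn in small steps, stop at a rise near 0.25 N m.
- dial_joint (a joint): angle in rad, grows clockwise seen from above (right); range -1.31 to 1.57, starts at -0.2 to 0.1. At 0 the pointer points along the strongbox's +x, at a long mark with a white stud. 24 marks, one per 15 deg (0.262 rad), numbered clockwise, no figures, longer at 0, 6, 12, 18: 4 is +1.047 rad, 21 is -0.785. A number overshot by over 0.09 rad cannot be put right.
- dial_pointer (a point): tip of the dial's pointer, 34 mm from the axis. Turning right to 4 pushes one hidden wheel, left to 21 another, each with a little more drag. The last place differs from box to box: on the last turn right the bolt drops at +0.10 to +0.45 rad, the dial stops dead at +0.28 to +0.65; on passing there earlier it only clicks faintly.
- bolt: steel bolt bar lying on the top of the strongbox between dial and cover, 12 mm wide, 46 mm long, 9 mm high, along the strongbox's y; origin at (0, 0, 100) mm of the strongbox when not dropped. Its tail stands in the way of the cover's front edge.
- bolt_joint (a joint): travel of the bolt towards the dial (strongbox -y) in m: 0 locked, 0.009 dropped; a spring of about 4 N pulls it in by itself when the combination is right, and it then clears the cover.
- cover: sliding cover, a bare aluminium plate 110 (x) x 100 (y) x 6 mm, in low rails on the strongbox's top; origin at the centre of its underside, at (63, 60, 100) mm of the strongbox when shut. Slides with about 3 N.
- cover_handle (a point): middle of the black upright grip on the cover: 12 mm thick (x), 60 mm long (y), 30 mm high, from 6 to 36 mm above the strongbox's top; the point lies 21.5 mm above that top. Axes as the strongbox.
- cover_joint (a joint): travel of the cover towards the front of the strongbox (its -x) in m: 0 shut, 0.100 fully open against its stop.
- adaptor: loose brass connector adaptor, 16 mm wide, 24 mm high, standing on the strongbox's right far corner; origin under its centre; not to be moved.
- relay: loose black relay block 28 x 22 x 20 mm on the strongbox's right near corner; origin under its centre; not to be moved.
- mug: white mug, 80 mm wide, 90 mm high, left of the strongbox; origin under its centre; not to be moved.
- multimeter: yellow multimeter lying flat, 150 x 75 x 40 mm, right; origin under its centre; not to be moved.
- handheld: black handheld radio lying flat, 120 x 58 x 34 mm, aerial 50 mm beyond its +x end; origin under its centre; not to be moved.
- screwdriver: screwdriver lying on the bench, 190 mm long, along its x; origin under it; not to be moved.
- calculator: pocket calculator lying flat, 150 x 80 x 17 mm; origin under its centre; not to be moved.

How it is judged (in metres and radians):
On the way, in this order (a step that is already met when the one before it is completed fails the run):
1. the dial rests at 4 (60 degrees right of zero, within 0.09 rad), the cover still shut (value of joint dial_joint between 0.9572 and 1.1372 rad and value of joint cover_joint below 0.006 m), for 0.2 s.
2. then the dial rests at 21 (45 degrees left of zero, within 0.09 rad), the cover still shut (value of joint dial_joint between -0.8754 and -0.6954 rad and value of joint cover_joint below 0.006 m), for 0.2 s.
3. then, turning right, the bolt drops towards the dial by more than 7 mm and the dial comes up firmly against it (4 to 18 N between them), the cover still shut (value of joint bolt_joint above 0.007 m and contact force between dial and bolt above 4 N and value of joint cover_joint below 0.006 m), for 0.1 s.
At the end, for the whole second after the job is handed in: The bolt stays dropped (more than 7 mm of its 9 mm), the cover has slid at least 94 mm of its 100 mm towards the front and is at rest, and the robot touches nothing (value of joint bolt_joint above 0.007 m and value of joint cover_joint above 0.094 m and linear speed of cover below 0.01 m/s).
It fails at once if the dial is forced against the dropped bolt with more than 18 N (at 30 mm from its axis) (contact force between dial and bolt above 18 N).
It fails at once if one of the other things on the bench or on the strongbox is moved by more than 25 mm (distance of any of adaptor, relay, mug, multimeter, handheld, screwdriver, calculator from where it was at the start of the episode above 0.025 m).
It also fails if it takes over 72 s, if anything falls off the work surface, if the arm or the gripper's body presses on something with over 40 N, if the wrist force passes 120 N, or if a joint passes its speed limit or range.

### The arm

A 7-joint arm with a two-finger parallel gripper is mounted at the origin on the work surface. World frame = base frame: x ahead of the robot, y to its left, z up, the work surface at z = 0. Lengths are in m, angles in degrees, forces in N, time in s.
With the tool pointing down it reaches from about 0.4 to 0.9 m from the base axis. Payload 5.6 kg.
Tool frame: the origin (TCP) lies between the finger pads; the fingertips stand 25 mm ahead of it and the grasp point (between the pads) lies 6 mm ahead of it; z points along the fingers, y is the line along which they close (so a half turn about z gives the same grasp; the last joint's range is limited). The gripper opens to 92 mm and grips with 3 to 60 N. Pads are 20 mm wide; open, the fingers measure 128 mm over their backs; the gripper's body (75 mm by 189 mm) begins 69 mm behind the grasp point.
Start: joints at [-75.917, 26.786, -0.665, 91.828, 0.344, 61.387, -3.226], TCP at [0.185, 0.623, 0.24] pointing down, gripper open.
Joint ranges: [-144.91, 144.91], [-17.63, 115.5], [-89.93, 88.59], [15.96, 139.68], [-74.01, 254.01], [8.47, 105.57], [-167.45, 167.45]. Speed limits (degrees/s): [147.25, 147.25, 180, 180, 180, 180, 180].

### API

Orientations are given as [roll, pitch, yaw] about the fixed x, y, z axes, in that order (R = Rz(yaw) Ry(pitch) Rx(roll)).
In Python, from station import env gives the robot as it stands.
- The arm moves only by the tool jog_arm, never from a script. Its argument "commands" is a list of rows, each an object with "dp": the shift along the tool's x, y, z in cm, a list of three; "dr": the turn, a rotation vector about the tool's x, y, z in rad, a list of three; "claw": the opening, from 0 (shut) to 1 (fully open). A call has 1 to 8 rows; each row shifts and turns the commanded pose from where the row before left it, along the tool's axes as they then stand; what a row does not reach is not made up. A row lasts 1/10 s, in which the tool goes at most 50 mm and 8.59 degrees, less where a joint would pass 70% of its speed; a pose out of reach is approached as far as the arm can. A call with a gripper value outside its range is refused whole. The fingers move at their own pace and stop on an object; the grip force is fixed at half the most. Time passes only in rows, so rows that do not move let the fingers close. It gives the time, the measured TCP pose, the force, the opening and the grip force at its end, in the units of the state.
- env.read_state(): the state, without advancing time (a new reading comes with each control period).
- env.grab_frame(name): name is "scene" or "top" or "wrist"; returns a dict with "image" (420x560x3 uint8, blue, green, red), "z_map" (420x560 float32, m along the optical axis (not along the pixel's ray), 0 where there is no reading), "fx", "fy", "cx", "cy" (pixels), "camera_from_world" (4x4, takes a point from world to camera coordinates). Camera axes: x right, y up, looking along -z (the intrinsics and any distortion apply to the point x, -y, -z); pixel columns grow to the right and rows downward; lengths in m; the calibration is good to about 2 mm. A picture is of the moment at which its call begins.
- env.job_done(): hands the job in; it is judged then, once.
The state is a dict: "time_s": time; "joint_pos": joint angles; "joint_vel": joint speeds; "joint_torque": joint torques, N m; "position": TCP position; "ee_rot": TCP orientation; "force": force on the tool from outside, world axes, zero at the start; "torque": the same for the moment, N m; "finger_gap": opening from 0.0 (shut) to 1.0 (fully open); "gripper_force": force on a finger pad.
Only numpy, scipy, OpenCV 4.12 (cv2) and the standard library are available. Lean on these libraries where they do the work, as an engineer would, in place of code of your own. Each camera call takes 0.05 s, during which the arm holds its last target. There are 200 camera calls.

## Working session

There is one attempt and no reset: what is moved stays moved. The work goes in short steps, Python scripts to look and compute and a tool call to move; the robot and the scene stay as the last step left them, time stands still between calls to the robot, and variables do not carry over. Pictures are saved under pics/ and viewed, at most 10 in all, crops included, and the job is handed in when it is done.

Besides the shell and the picture viewer there is one more tool, called after "Emit:" by a JSON object that holds its "api" and its "payload". jog_arm: Moves the arm, as the interface text tells. Its arguments: {"type":"object","properties":{"commands":{"type":"array"}},"required":["commands"]}

```bash
mkdir -p pics; ls; cat > h.py <<'E'
import numpy as np, cv2
from station import env
def world(f,u,v,z=None):
    d=z if z else f["z_map"][int(v),int(u)]
    pc=np.array([(u-f["cx"])/f["fx"]*d,-(v-f["cy"])/f["fy"]*d,-d,1])
    return (np.linalg.inv(f["camera_from_world"])@pc)[:3]
def cloud(f):
    d=f["z_map"];v,u=np.mgrid[:d.shape[0],:d.shape[1]]
    pc=np.stack([(u-f["cx"])/f["fx"]*d,-(v-f["cy"])/f["fy"]*d,-d,np.ones_like(d)],-1)
    return (pc@np.linalg.inv(f["camera_from_world"]).T)[...,:3]
def proj(f,p):
    c=f["camera_from_world"]@np.append(p,1);return f["cx"]+f["fx"]*c[0]/-c[2], f["cy"]-f["fy"]*c[1]/-c[2]
def grab(n):
    f=env.grab_frame(n);return f
E
python3 - <<'E'
from h import *
import pickle
print(env.read_state())
fs={n:grab(n) for n in("top","scene")}
for n,f in fs.items(): cv2.imwrite(f"pics/{n}0.png",f["image"]); print(n,f["fx"],f["camera_from_world"].round(3).tolist(), [k for k in f])
pickle.dump(fs,open("f0.pkl","wb"))
f=fs["top"];P=cloud(f);m=(abs(P[...,2]-.1)<.004)
import sys
q=P[m][:,:2].astype(np.float32);print(len(q),cv2.minAreaRect(q))
E
```

```text
pics
{'time_s': 0.0, 'joint_pos': array([-75.91704671,  26.83697503,  -0.66405384,  91.880919  ,
         0.34320961,  61.38523151,  -3.22772546]), 'joint_vel': array([ 0.01066219,  0.00970734,  0.00598526, -0.01901438,  0.0510317 ,
       -0.01958671, -0.07225186]), 'joint_torque': array([ 3.16598180e-04, -5.20576251e+01, -1.20742538e-02, -2.43735141e+01,
       -5.65793412e-02,  1.74993376e-02,  1.64249927e-04]), 'position': array([0.18503421, 0.6225474 , 0.23862927]), 'ee_rot': array([-1.79899083e+02,  6.90777627e-03,  1.63446766e+02]), 'force': array([-0.39732644,  0.4802004 ,  0.49644735]), 'torque': array([ 0.02912374,  0.00252243, -0.05938593]), 'gripper_force': 0.0, 'finger_gap': 1.0008856479717272}
top 383.20332155364946 [[-0.026, -1.0, -0.01, 0.086], [0.996, -0.027, 0.08, -0.545], [-0.08, -0.008, 0.997, -1.329], [0.0, 0.0, 0.0, 1.0]] ['image', 'z_map', 'fx', 'fy', 'cx', 'cy', 'camera_from_world']
scene 504.54703665510186 [[0.451, 0.892, 0.012, -0.278], [-0.611, 0.299, 0.733, 0.245], [0.65, -0.338, 0.68, -1.777], [0.0, 0.0, 0.0, 1.0]] ['image', 'z_map', 'fx', 'fy', 'cx', 'cy', 'camera_from_world']
6207 ((0.45451319217681885, -0.04882514476776123), (0.8826896548271179, 1.6303030252456665), 8.822437286376953)
```

View pics/top0.png

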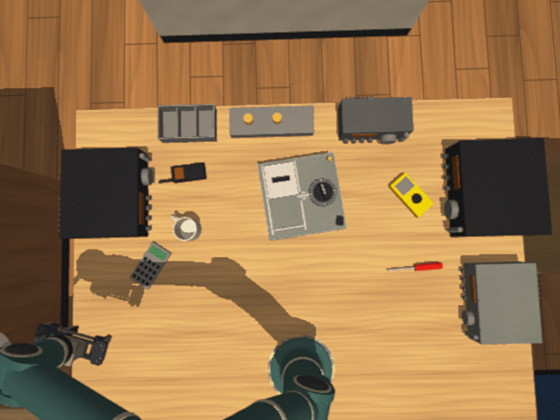

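View pics/scene0.png

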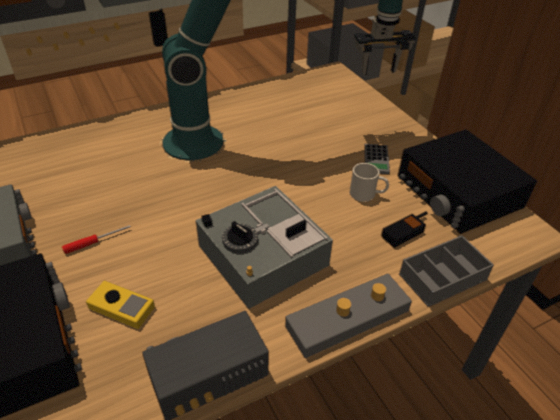

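The top view shows the strongbox at about (302,196), with the dial at (322,191), cover grip at (281,179), relay (340,219) and adaptor (328,157). The bench things (mug, radio, multimeter) are clear of it.

```bash
python3 - <<'E'
from h import *
import pickle
fs=pickle.load(open("f0.pkl","rb"))
for n,(a,b,c,d) in dict(top=(250,352,145,248),scene=(190,335,185,300)).items():
    f=fs[n];P=cloud(f)[c:d,a:b];z=P[...,2]
    m=(z>.085)&(z<.15)
    q=P[m][:,:2].astype(np.float32)
    # largest comp
    print(n,m.sum(),"z",np.median(z[(z>.09)&(z<.105)]),cv2.minAreaRect(q))
    for lo,hi in((.128,.136),(.14,.16),(.112,.127)):
        mm=(z>lo)&(z<hi); print(lo,mm.sum(),P[mm].mean(0) if mm.any() else 0)
f=fs["top"]
for uv in((322,191),(281,179)): print(world(f,*uv))
E
```

```text
top 6018 z 0.10047372860808035 ((0.5917688608169556, -0.014950454235076904), (0.26048746705055237, 0.2604534327983856), 7.486851215362549)
0.128 36 [0.63268101 0.01133567 0.13265405]
0.14 73 [ 0.60428533 -0.06908168  0.14790992]
0.112 655 [ 0.5944304  -0.07501915  0.11839315]
scene 7500 z 0.09884922851267053 ((0.5916626453399658, -0.015856191515922546), (0.26662391424179077, 0.2648380994796753), 7.712657928466797)
0.128 119 [0.63915436 0.01623745 0.13287056]
0.14 100 [ 0.60317775 -0.08685769  0.14651701]
0.112 774 [ 0.60713036 -0.08119948  0.11765754]
[ 0.59905934 -0.07944033  0.14870549]
[0.64377985 0.05069818 0.13546169]
```

```bash
cat >> h.py <<'E'
from scipy.spatial.transform import Rotation as R
def plan(p1,yaw1,n):
    s=env.read_state();p0=s["position"];r=R.from_euler("xyz",s["ee_rot"],degrees=True)
    r1=R.from_euler("xyz",[180,0,yaw1],degrees=True)
    rv=(r.inv()*r1).as_rotvec();
    for k in range(n):
        print("dp",(r.inv().apply((np.array(p1)-p0)/n)*100).round(2).tolist(),"dr",(rv/n).round(4).tolist());r=r*R.from_rotvec(rv/n)
E
python3 - <<'E'
from h import *
plan([.59,-.06,.28],7.5,20)
E
```

```text
dp [-2.91, -2.7, -0.2] dr [-0.0, 0.0001, 0.1361]
dp [-3.25, -2.27, -0.2] dr [-0.0, 0.0001, 0.1361]
dp [-3.53, -1.81, -0.2] dr [-0.0, 0.0001, 0.1361]
dp [-3.74, -1.32, -0.2] dr [-0.0, 0.0001, 0.1361]
dp [-3.89, -0.8, -0.2] dr [-0.0, 0.0001, 0.1361]
dp [-3.96, -0.26, -0.2] dr [-0.0, 0.0001, 0.1361]
dp [-3.96, 0.28, -0.2] dr [-0.0, 0.0001, 0.1361]
dp [-3.88, 0.81, -0.2] dr [-0.0, 0.0001, 0.1361]
dp [-3.74, 1.33, -0.21] dr [-0.0, 0.0001, 0.1361]
dp [-3.52, 1.83, -0.21] dr [-0.0, 0.0001, 0.1361]
dp [-3.24, 2.29, -0.21] dr [-0.0, 0.0001, 0.1361]
dp [-2.9, 2.71, -0.21] dr [-0.0, 0.0001, 0.1361]
dp [-2.51, 3.08, -0.21] dr [-0.0, 0.0001, 0.1361]
dp [-2.07, 3.39, -0.21] dr [-0.0, 0.0001, 0.1361]
dp [-1.59, 3.64, -0.21] dr [-0.0, 0.0001, 0.1361]
dp [-1.08, 3.82, -0.21] dr [-0.0, 0.0001, 0.1361]
dp [-0.55, 3.93, -0.21] dr [-0.0, 0.0001, 0.1361]
dp [-0.01, 3.97, -0.21] dr [-0.0, 0.0001, 0.1361]
dp [0.52, 3.93, -0.21] dr [-0.0, 0.0001, 0.1361]
dp [1.05, 3.83, -0.21] dr [-0.0, 0.0001, 0.1361]
```

Emit:
{"api": "jog_arm", "payload": {"commands": [{"dp":[-2.9,-2.7,-0.2],"dr":[0,0,0.136],"claw":0.5},{"dp":[-3.25,-2.3,-0.2],"dr":[0,0,0.136],"claw":0.5},{"dp":[-3.5,-1.8,-0.2],"dr":[0,0,0.136],"claw":0.5},{"dp":[-3.7,-1.3,-0.2],"dr":[0,0,0.136],"claw":0.5},{"dp":[-3.9,-0.8,-0.2],"dr":[0,0,0.136],"claw":0.5},{"dp":[-4,-0.3,-0.2],"dr":[0,0,0.136],"claw":0.5},{"dp":[-4,0.3,-0.2],"dr":[0,0,0.136],"claw":0.5},{"dp":[-3.9,0.8,-0.2],"dr":[0,0,0.136],"claw":0.5}]}}

```text
time_s: 0.9
position: [0.3473, 0.3477, 0.2555]
ee_rot: [-180.0, 0.0, 100.8]
force: [-0.8, 1.1, 0.4]
finger_gap: 0.502
gripper_force: 0.0
```

Emit:
{"api": "jog_arm", "payload": {"commands": [{"dp":[-3.7,1.3,-0.2],"dr":[0,0,0.136],"claw":0.5},{"dp":[-3.5,1.8,-0.2],"dr":[0,0,0.136],"claw":0.5},{"dp":[-3.25,2.3,-0.2],"dr":[0,0,0.136],"claw":0.5},{"dp":[-2.9,2.7,-0.2],"dr":[0,0,0.136],"claw":0.5},{"dp":[-2.5,3.1,-0.2],"dr":[0,0,0.136],"claw":0.5},{"dp":[-2.1,3.4,-0.2],"dr":[0,0,0.136],"claw":0.5},{"dp":[-1.6,3.6,-0.2],"dr":[0,0,0.136],"claw":0.5},{"dp":[-1.1,3.8,-0.2],"dr":[0,0,0.136],"claw":0.5}]}}

```text
time_s: 1.7
position: [0.5084, 0.0754, 0.2716]
ee_rot: [-180.0, -0.0, 38.5]
force: [-0.0, 0.4, 0.4]
finger_gap: 0.497
gripper_force: 0.0
```

Emit:
{"api": "jog_arm", "payload": {"commands": [{"dp":[-0.55,3.9,-0.2],"dr":[0,0,0.136],"claw":0.5},{"dp":[0,3.9,-0.2],"dr":[0,0,0.136],"claw":0.5},{"dp":[0.5,3.9,-0.2],"dr":[0,0,0.136],"claw":0.5},{"dp":[1.0,3.8,-0.2],"dr":[0,0,0.136],"claw":0.5},{"dp":[0,0,0],"dr":[0,0,0],"claw":0.5},{"dp":[0,0,0],"dr":[0,0,0],"claw":0.5}]}}

```text
time_s: 2.3
position: [0.5877, -0.059, 0.2789]
ee_rot: [180.0, 0.1, 7.6]
force: [-0.5, 0.4, 0.3]
finger_gap: 0.499
gripper_force: 0.0
```

```bash
python3 - <<'E'
from h import *
import pickle
f=grab("wrist");cv2.imwrite("pics/w1.png",f["image"]);pickle.dump(f,open("w1.pkl","wb"))
s=env.read_state();print({k:np.round(s[k],3) for k in s})
ci=np.linalg.inv(f["camera_from_world"]);print(ci.round(3))
P=cloud(f);z=P[...,2]
for lo,hi in((.145,.152),(.128,.139),(.114,.118)):
    m=(z>lo)&(z<hi);q=P[m];
    print(lo,m.sum())
    n,l,st,c=cv2.connectedComponentsWithStats(m.astype(np.uint8))
    for i in range(1,n):
        if st[i,4]>80: print(c[i].round(1),st[i,4],P[l==i].mean(0).round(4),cv2.minAreaRect(P[l==i][:,:2].astype(np.float32)))
E
```

```text
{'time_s': np.float64(2.35), 'joint_pos': array([-32.034,  22.558,  45.018, 100.307, -17.508,  64.494, -63.857]), 'joint_vel': array([-1.175, -0.731, -0.863,  0.441, -0.063,  0.009, -0.042]), 'joint_torque': array([ 1.1710e+00, -3.9247e+01,  8.3820e+00, -2.4238e+01,  3.9000e-02,
       -1.0000e-01, -8.0000e-03]), 'position': array([ 0.587, -0.058,  0.279]), 'ee_rot': array([-1.79961e+02,  8.20000e-02,  7.67600e+00]), 'force': array([-0.228,  0.096, -0.243]), 'torque': array([-0.016,  0.131, -0.06 ]), 'gripper_force': np.float64(0.0), 'finger_gap': np.float64(0.494)}
[[ 0.132  0.958  0.255  0.658]
 [-0.991  0.128  0.034 -0.049]
 [-0.    -0.257  0.966  0.424]
 [ 0.     0.     0.     1.   ]]
0.145 767
[306.4 197.8] 767 [ 0.5985 -0.0835  0.1493] ((0.5976566076278687, -0.08384112268686295), (0.049886856228113174, 0.012081969529390335), 18.30278778076172)
0.128 1028
[158.3 123.5] 981 [0.644  0.0522 0.1366] ((0.6439236402511597, 0.053020644932985306), (0.01104009710252285, 0.05961574614048004), 7.5790114402771)
0.114 3055
[302.8 186.1] 3026 [ 0.6019 -0.0822  0.1163] ((0.5987417697906494, -0.08362448960542679), (0.09133578836917877, 0.09037312120199203), 50.741458892822266)
```

```bash
python3 - <<'E'
from h import *
plan([.5985,-.0838,.19],18.3,3)
E
```

```text
dp [0.25, 0.91, 2.96] dr [-0.0003, 0.0005, -0.0618]
dp [0.19, 0.93, 2.96] dr [-0.0003, 0.0005, -0.0618]
dp [0.14, 0.94, 2.96] dr [-0.0003, 0.0005, -0.0618]
```

View pics/w1.png

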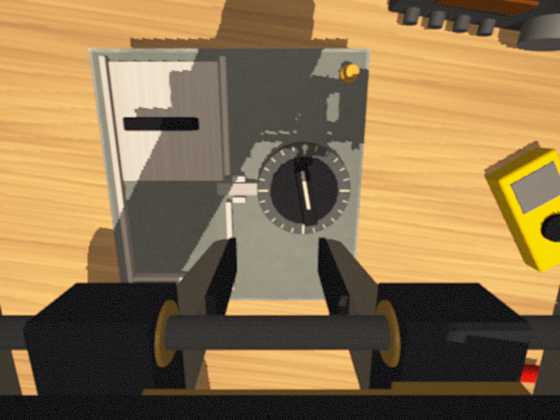

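The wrist view shows the dial at (304,188) with the stud at (305,147). The pointer line runs from the bar up and slightly left, so the dial is at about -0.19 rad. The cover grip is at (160,124).

Emit:
{"api": "jog_arm", "payload": {"commands": [{"dp":[0.25,0.9,2.95],"dr":[0,0,-0.062],"claw":0.5},{"dp":[0.2,0.95,2.95],"dr":[0,0,-0.062],"claw":0.5},{"dp":[0.15,0.95,2.95],"dr":[0,0,-0.062],"claw":0.5},{"dp":[0,0,1.0],"dr":[0,0,0],"claw":0.5},{"dp":[0,0,1.0],"dr":[0,0,0],"claw":0.5},{"dp":[0,0,0],"dr":[0,0,0],"claw":0.5},{"dp":[0,0,0],"dr":[0,0,0],"claw":0.5}]}}

```text
time_s: 3.05
position: [0.5999, -0.0839, 0.1721]
ee_rot: [180.0, -0.1, 18.3]
force: [0.9, 0.1, 1.2]
finger_gap: 0.5
gripper_force: 0.0
```

```bash
cat > st.py <<'E'
from h import *
s=env.read_state();print({k:np.round(s[k],3).tolist() for k in ("time_s","position","ee_rot","force","torque","finger_gap","gripper_force","joint_pos")})
E
python3 st.py; python3 -c "
from h import *
plan([.5985,-.0838,.152],18.3,2)"
```

```text
{'time_s': 3.05, 'position': [0.6, -0.084, 0.172], 'ee_rot': [179.992, -0.084, 18.303], 'force': [0.857, 0.121, 1.183], 'torque': [-0.013, 0.117, -0.009], 'finger_gap': 0.5, 'gripper_force': 0.0, 'joint_pos': [-23.804, 30.58, 38.591, 103.653, -23.199, 53.804, -46.832]}
dp [-0.07, -0.03, 1.0] dr [0.0001, -0.0007, 0.0]
dp [-0.06, -0.03, 1.0] dr [0.0001, -0.0007, 0.0]
```

Emit:
{"api": "jog_arm", "payload": {"commands": [{"dp":[-0.1,0,1.0],"dr":[0,0,0],"claw":0.5},{"dp":[0,0,1.0],"dr":[0,0,0],"claw":0.5},{"dp":[0,0,0],"dr":[0,0,0],"claw":0.35},{"dp":[0,0,0],"dr":[0,0,0],"claw":0.1},{"dp":[0,0,0],"dr":[0,0,0],"claw":0.1},{"dp":[0,0,0],"dr":[0,0,0],"claw":0.1},{"dp":[0,0,0],"dr":[0,0,0],"claw":0.1}]}}

```text
time_s: 3.75
position: [0.5984, -0.0845, 0.1514]
ee_rot: [-180.0, -0.0, 18.3]
force: [-1.1, 1.9, 0.7]
finger_gap: 0.129
gripper_force: 30.0
```

```bash
python3 st.py
```

```text
{'time_s': 3.75, 'position': [0.598, -0.085, 0.151], 'ee_rot': [-179.952, -0.014, 18.27], 'force': [-1.087, 1.906, 0.682], 'torque': [0.424, 0.444, -0.035], 'finger_gap': 0.129, 'gripper_force': 30.001, 'joint_pos': [-22.998, 32.024, 37.66, 104.531, -24.421, 51.774, -45.834]}
```

Emit:
{"api": "jog_arm", "payload": {"commands": [{"dp":[0,0,0],"dr":[0,0,0.1],"claw":0.1},{"dp":[0,0,0],"dr":[0,0,0.1],"claw":0.1},{"dp":[0,0,0],"dr":[0,0,0.1],"claw":0.1},{"dp":[0,0,0],"dr":[0,0,0.1],"claw":0.1},{"dp":[0,0,0],"dr":[0,0,0.1],"claw":0.1},{"dp":[0,0,0],"dr":[0,0,0.1],"claw":0.1}]}}

```text
time_s: 4.35
position: [0.5984, -0.0839, 0.1514]
ee_rot: [-179.9, 0.0, -16.3]
force: [-0.3, 3.1, 1.8]
finger_gap: 0.127
gripper_force: 30.0
```

```bash
python3 st.py
```

```text
{'time_s': 4.35, 'position': [0.598, -0.084, 0.151], 'ee_rot': [-179.908, 0.042, -16.283], 'force': [-0.284, 3.105, 1.809], 'torque': [0.505, 0.391, 0.16], 'finger_gap': 0.127, 'gripper_force': 30.003, 'joint_pos': [-28.733, 34.692, 46.231, 104.878, -30.748, 53.791, -74.997]}
```

Emit:
{"api": "jog_arm", "payload": {"commands": [{"dp":[0,0,0],"dr":[0,0,0.1],"claw":0.1},{"dp":[0,0,0],"dr":[0,0,0.1],"claw":0.1},{"dp":[0,0,0],"dr":[0,0,0.1],"claw":0.1},{"dp":[0,0,0],"dr":[0,0,0.1],"claw":0.1},{"dp":[0,0,0],"dr":[0,0,0.1],"claw":0.1},{"dp":[0,0,0],"dr":[0,0,0.08],"claw":0.1},{"dp":[0,0,0],"dr":[0,0,0.03],"claw":0.1},{"dp":[0,0,0],"dr":[0,0,0],"claw":0.1}]}}

```text
time_s: 5.15
position: [0.5988, -0.0834, 0.1514]
ee_rot: [-179.9, 0.1, -51.0]
force: [-0.7, 5.1, 4.8]
finger_gap: 0.13
gripper_force: 30.0
```

```bash
python3 - <<'E'
import runpy;runpy.run_path("st.py")
from h import *
f=grab("wrist");cv2.imwrite("pics/w2.png",f["image"])
f=grab("top");cv2.imwrite("pics/t2.png",cv2.resize(f["image"][140:250,245:355],None,fx=5,fy=5,interpolation=cv2.INTER_CUBIC))
E
```

```text
{'time_s': 5.15, 'position': [0.599, -0.083, 0.151], 'ee_rot': [-179.913, 0.091, -50.952], 'force': [-0.744, 5.054, 4.753], 'torque': [1.299, 0.365, -0.052], 'finger_gap': 0.13, 'gripper_force': 30.001, 'joint_pos': [-33.885, 38.327, 54.678, 105.136, -37.451, 56.635, -104.072]}
```

View pics/w2.png

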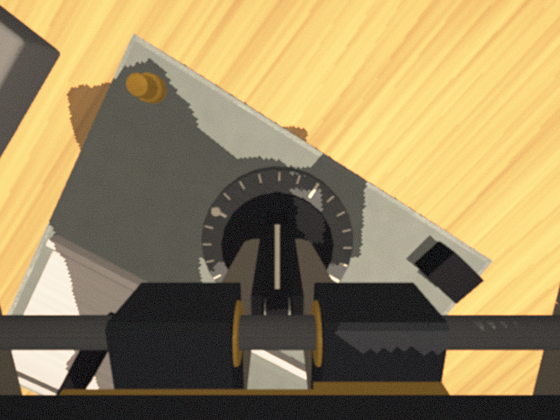

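The wrist view shows the pointer line at (277,235) on the fourth mark, (279,177), clockwise from the stud at (218,212). The dial is at 4 within about 1.5°.

Emit:
{"api": "jog_arm", "payload": {"commands": [{"dp":[0,0,0],"dr":[0,0,0.02],"claw":0.1},{"dp":[0,0,0],"dr":[0,0,0],"claw":0.1},{"dp":[0,0,0],"dr":[0,0,0],"claw":0.1},{"dp":[0,0,0],"dr":[0,0,0],"claw":0.1},{"dp":[0,0,0],"dr":[0,0,0],"claw":0.1}]}}

```text
time_s: 5.75
position: [0.5988, -0.0834, 0.1514]
ee_rot: [-179.9, 0.1, -52.1]
force: [-0.1, 6.4, 4.2]
finger_gap: 0.129
gripper_force: 30.0
```

Emit:
{"api": "jog_arm", "payload": {"commands": [{"dp":[0,0,0],"dr":[0,0,-0.1],"claw":0.1},{"dp":[0,0,0],"dr":[0,0,-0.1],"claw":0.1},{"dp":[0,0,0],"dr":[0,0,-0.1],"claw":0.1},{"dp":[0,0,0],"dr":[0,0,-0.1],"claw":0.1},{"dp":[0,0,0],"dr":[0,0,-0.1],"claw":0.1},{"dp":[0,0,0],"dr":[0,0,-0.1],"claw":0.1},{"dp":[0,0,0],"dr":[0,0,-0.1],"claw":0.1},{"dp":[0,0,0],"dr":[0,0,-0.1],"claw":0.1}]}}

```text
time_s: 6.55
position: [0.5983, -0.0841, 0.1513]
ee_rot: [-179.9, 0.0, -6.1]
force: [-1.7, 4.4, 3.2]
finger_gap: 0.128
gripper_force: 30.0
```

Emit:
{"api": "jog_arm", "payload": {"commands": [{"dp":[0,0,0],"dr":[0,0,-0.1],"claw":0.1},{"dp":[0,0,0],"dr":[0,0,-0.1],"claw":0.1},{"dp":[0,0,0],"dr":[0,0,-0.1],"claw":0.1},{"dp":[0,0,0],"dr":[0,0,-0.1],"claw":0.1},{"dp":[0,0,0],"dr":[0,0,-0.1],"claw":0.1},{"dp":[0,0,0],"dr":[0,0,0],"claw":0.1}]}}

```text
time_s: 7.15
position: [0.5984, -0.0847, 0.1513]
ee_rot: [-179.9, -0.1, 22.4]
force: [-0.6, 3.2, 2.4]
finger_gap: 0.131
gripper_force: 30.0
```

```bash
python3 st.py
```

```text
{'time_s': 7.15, 'position': [0.598, -0.085, 0.151], 'ee_rot': [-179.948, -0.051, 22.365], 'force': [-0.629, 3.214, 2.431], 'torque': [0.663, 0.353, 0.087], 'finger_gap': 0.131, 'gripper_force': 30.002, 'joint_pos': [-22.205, 31.726, 36.534, 104.504, -23.66, 51.536, -42.381]}
```

Emit:
{"api": "jog_arm", "payload": {"commands": [{"dp":[0,0,0],"dr":[0,0,-0.1],"claw":0.1},{"dp":[0,0,0],"dr":[0,0,-0.1],"claw":0.1},{"dp":[0,0,0],"dr":[0,0,-0.1],"claw":0.1},{"dp":[0,0,0],"dr":[0,0,-0.1],"claw":0.1},{"dp":[0,0,0],"dr":[0,0,-0.08],"claw":0.1},{"dp":[0,0,0],"dr":[0,0,-0.03],"claw":0.1},{"dp":[0,0,0],"dr":[0,0,0],"claw":0.1},{"dp":[0,0,0],"dr":[0,0,0],"claw":0.1}]}}

```text
time_s: 7.95
position: [0.5987, -0.0851, 0.1513]
ee_rot: [180.0, -0.0, 51.4]
force: [0.3, 2.9, 3.3]
finger_gap: 0.129
gripper_force: 30.0
```

```bash
python3 - <<'E'
import runpy;runpy.run_path("st.py")
from h import *
f=grab("wrist");cv2.imwrite("pics/w3.png",f["image"])
E
```

```text
{'time_s': 7.95, 'position': [0.599, -0.085, 0.151], 'ee_rot': [179.956, -0.025, 51.398], 'force': [0.303, 2.911, 3.268], 'torque': [0.439, 0.028, -0.026], 'finger_gap': 0.129, 'gripper_force': 30.001, 'joint_pos': [-17.144, 30.217, 29.39, 104.149, -18.688, 50.425, -17.644]}
```

View pics/w3.png

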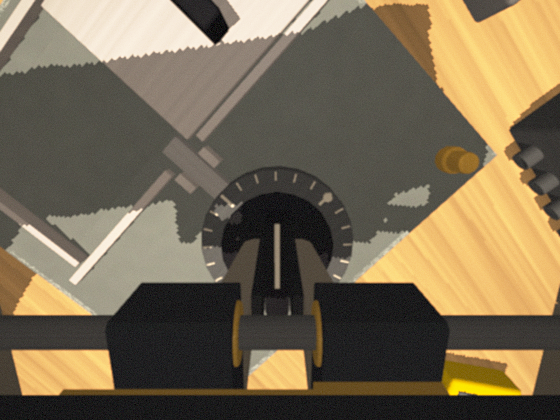

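The stud sits at (326,198) and the pointer line (277) is on the third mark left of it, at (277,176), so the dial is at 21. The bolt is visible at about (200,180). I'll pause, then turn right quickly to just before the drop zone.

Emit:
{"api": "jog_arm", "payload": {"commands": [{"dp":[0,0,0],"dr":[0,0,-0.01],"claw":0.1},{"dp":[0,0,0],"dr":[0,0,0],"claw":0.1},{"dp":[0,0,0],"dr":[0,0,0],"claw":0.1},{"dp":[0,0,0],"dr":[0,0,0],"claw":0.1},{"dp":[0,0,0],"dr":[0,0,0.08],"claw":0.1},{"dp":[0,0,0],"dr":[0,0,0.08],"claw":0.1},{"dp":[0,0,0],"dr":[0,0,0.08],"claw":0.1},{"dp":[0,0,0],"dr":[0,0,0.08],"claw":0.1}]}}

```text
time_s: 8.8
position: [0.5985, -0.0848, 0.1513]
ee_rot: [-180.0, -0.0, 33.6]
force: [0.6, 2.5, 4.9]
finger_gap: 0.13
gripper_force: 30.0
```

Emit:
{"api": "jog_arm", "payload": {"commands": [{"dp":[0,0,0],"dr":[0,0,0.08],"claw":0.1},{"dp":[0,0,0],"dr":[0,0,0.08],"claw":0.1},{"dp":[0,0,0],"dr":[0,0,0.08],"claw":0.1},{"dp":[0,0,0],"dr":[0,0,0.08],"claw":0.1},{"dp":[0,0,0],"dr":[0,0,0.08],"claw":0.1},{"dp":[0,0,0],"dr":[0,0,0.08],"claw":0.1}]}}

```text
time_s: 9.4
position: [0.5983, -0.0843, 0.1513]
ee_rot: [-179.9, 0.0, 6.1]
force: [0.1, 4.3, 6.4]
finger_gap: 0.127
gripper_force: 30.0
```

```bash
cat > bolt.py <<'E'
from h import *
import sys
s=env.read_state();print(s["time_s"].round(2) if hasattr(s["time_s"],"round") else s["time_s"],"yaw",s["ee_rot"][2].round(2),"dial",np.radians(7.55-s["ee_rot"][2]).round(3),"F",s["force"].round(1),"T",s["torque"].round(3))
c,sn=np.cos(np.radians(7.55)),np.sin(np.radians(7.55))
for n in sys.argv[1:]:
    f=grab(n);P=cloud(f);D=P[...,:2]-[.5908,-.0145]
    x=D[...,0]*c+D[...,1]*sn;y=-D[...,0]*sn+D[...,1]*c;z=P[...,2]
    m=(abs(x)<.005)&(abs(y)<.035)&(z>.1055)&(z<.1125)
    print(n,m.sum(),np.percentile(y[m],[0,3,50,97,100]).round(4) if m.any() else 0)
    cv2.imwrite(f"pics/b_{n}.png",f["image"])
E
python3 bolt.py wrist scene top; python3 -c "
import cv2,numpy as np
a=cv2.imread('pics/b_wrist.png');b=cv2.resize(cv2.imread('pics/b_scene.png')[180:300,190:340],None,fx=2.6,fy=2.6,interpolation=2)
b=cv2.copyMakeBorder(b,0,max(0,420-b.shape[0]),0,0,0)[:420]
o=np.hstack([cv2.resize(a[:, :400],None,fx=1,fy=1),b]);print(o.shape);cv2.imwrite('pics/c1.png',o)"
```

```text
9.4 yaw 6.09 dial 0.025 F [0.1 4.3 6.4] T [0.807 0.191 0.151]
wrist 1055 [-0.023  -0.0218 -0.0034  0.0148  0.0164]
scene 35 [-0.0232 -0.021  -0.0038  0.0111  0.014 ]
top 0 0
(420, 790, 3)
```

View pics/c1.png

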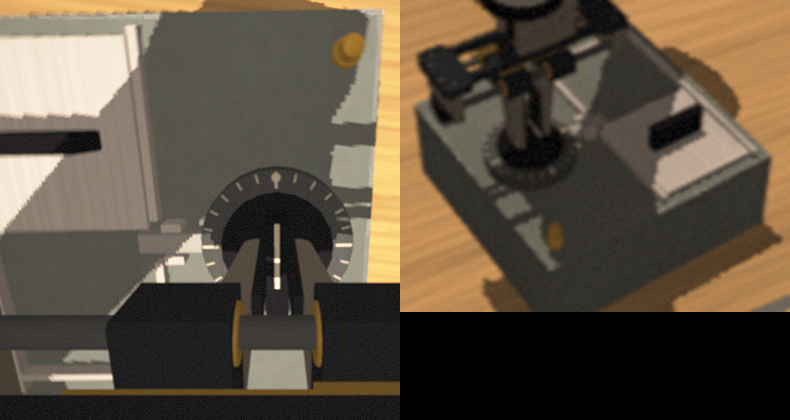

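The pointer (277) is at the stud (276,178), so the dial is near zero. The bolt is visible at (140–200,240) in the wrist view.

```bash
python3 - <<'E'
from h import *
import pickle
f=pickle.load(open("w1.pkl","rb"));P=cloud(f);D=P[...,:2]-[.5908,-.0145]
c,sn=np.cos(np.radians(7.55)),np.sin(np.radians(7.55))
x=D[...,0]*c+D[...,1]*sn;y=-D[...,0]*sn+D[...,1]*c;z=P[...,2]
m=(abs(x)<.005)&(abs(y)<.035)&(z>.1055)&(z<.1125)
print(m.sum(),np.percentile(y[m],[0,3,50,97,100]).round(4))
E
```

```text
400 [-0.0238 -0.0218 -0.0037  0.0152  0.0163]
```

Emit:
{"api": "jog_arm", "payload": {"commands": [{"dp":[0,0,0],"dr":[0,0,0.02],"claw":0.1},{"dp":[0,0,0],"dr":[0,0,0.02],"claw":0.1},{"dp":[0,0,0],"dr":[0,0,0.02],"claw":0.1}]}}

```text
time_s: 9.85
position: [0.5983, -0.0842, 0.1513]
ee_rot: [-179.9, 0.0, 2.8]
force: [0.6, 4.6, 6.0]
finger_gap: 0.127
gripper_force: 30.0
```

```bash
python3 bolt.py wrist
```

```text
9.85 yaw 2.79 dial 0.083 F [0.6 4.6 6. ] T [0.863 0.168 0.086]
wrist 1046 [-0.023  -0.0218 -0.0035  0.0147  0.0161]
```

Emit:
{"api": "jog_arm", "payload": {"commands": [{"dp":[0,0,0],"dr":[0,0,0.02],"claw":0.1},{"dp":[0,0,0],"dr":[0,0,0.02],"claw":0.1}]}}

```text
time_s: 10.1
position: [0.5983, -0.0843, 0.1513]
ee_rot: [-179.9, 0.0, 0.5]
force: [-0.2, 3.6, 6.1]
finger_gap: 0.126
gripper_force: 30.0
```

```bash
python3 bolt.py wrist
```

```text
10.1 yaw 0.51 dial 0.123 F [-0.2  3.6  6.1] T [0.858 0.197 0.094]
wrist 1023 [-0.0232 -0.0216 -0.0037  0.0149  0.0164]
```

Emit:
{"api": "jog_arm", "payload": {"commands": [{"dp":[0,0,0],"dr":[0,0,0.02],"claw":0.1},{"dp":[0,0,0],"dr":[0,0,0.02],"claw":0.1}]}}

```text
time_s: 10.35
position: [0.5983, -0.0842, 0.1513]
ee_rot: [-179.9, 0.0, -1.8]
force: [-0.4, 3.7, 6.0]
finger_gap: 0.126
gripper_force: 30.0
```

```bash
python3 bolt.py wrist
```

```text
10.35 yaw -1.79 dial 0.163 F [-0.4  3.7  6. ] T [0.824 0.262 0.022]
wrist 1017 [-0.0228 -0.0215 -0.0037  0.0149  0.0162]
```

Emit:
{"api": "jog_arm", "payload": {"commands": [{"dp":[0,0,0],"dr":[0,0,0.02],"claw":0.1},{"dp":[0,0,0],"dr":[0,0,0.02],"claw":0.1}]}}

```text
time_s: 10.6
position: [0.5983, -0.0841, 0.1513]
ee_rot: [-179.9, 0.0, -4.1]
force: [-0.6, 3.7, 6.2]
finger_gap: 0.127
gripper_force: 30.0
```

```bash
python3 bolt.py wrist
```

```text
10.6 yaw -4.08 dial 0.203 F [-0.6  3.7  6.2] T [0.884 0.183 0.124]
wrist 1001 [-0.0229 -0.0214 -0.0032  0.0148  0.0161]
```

Emit:
{"api": "jog_arm", "payload": {"commands": [{"dp":[0,0,0],"dr":[0,0,0.02],"claw":0.1},{"dp":[0,0,0],"dr":[0,0,0.02],"claw":0.1}]}}

```text
time_s: 10.85
position: [0.5983, -0.0841, 0.1513]
ee_rot: [-179.9, 0.0, -6.4]
force: [-0.2, 4.6, 6.5]
finger_gap: 0.129
gripper_force: 30.0
```

```bash
python3 bolt.py wrist
```

```text
10.85 yaw -6.36 dial 0.243 F [-0.2  4.6  6.5] T [0.914 0.262 0.161]
wrist 994 [-0.023  -0.0213 -0.0035  0.0148  0.0163]
```

Emit:
{"api": "jog_arm", "payload": {"commands": [{"dp":[0,0,0],"dr":[0,0,0.02],"claw":0.1},{"dp":[0,0,0],"dr":[0,0,0.02],"claw":0.1}]}}

```text
time_s: 11.1
position: [0.5984, -0.0841, 0.1513]
ee_rot: [-179.9, 0.0, -8.7]
force: [0.9, 4.0, 6.9]
finger_gap: 0.124
gripper_force: 30.0
```

```bash
python3 bolt.py wrist
```

```text
11.1 yaw -8.66 dial 0.283 F [0.9 4.  6.9] T [0.985 0.215 0.041]
wrist 967 [-0.0227 -0.0213 -0.0037  0.0146  0.0161]
```

Emit:
{"api": "jog_arm", "payload": {"commands": [{"dp":[0,0,0],"dr":[0,0,0.02],"claw":0.1},{"dp":[0,0,0],"dr":[0,0,0.02],"claw":0.1}]}}

```text
time_s: 11.35
position: [0.5983, -0.084, 0.1513]
ee_rot: [-179.9, 0.0, -11.0]
force: [-0.2, 4.2, 6.0]
finger_gap: 0.128
gripper_force: 30.0
```

```bash
python3 bolt.py wrist
```

```text
11.35 yaw -10.97 dial 0.323 F [-0.2  4.2  6. ] T [ 0.956  0.141 -0.007]
wrist 904 [-0.0226 -0.0213 -0.0044  0.0134  0.0151]
```

Emit:
{"api": "jog_arm", "payload": {"commands": [{"dp":[0,0,0],"dr":[0,0,0.01],"claw":0.1}]}}

```text
time_s: 11.5
position: [0.5984, -0.084, 0.1513]
ee_rot: [-179.9, 0.0, -11.5]
force: [-0.2, 3.0, 6.1]
finger_gap: 0.134
gripper_force: 30.0
```

```bash
python3 bolt.py wrist; cp pics/b_wrist.png pics/b9.png
```

```text
11.5 yaw -11.51 dial 0.333 F [-0.2  3.   6.1] T [0.968 0.202 0.   ]
wrist 883 [-0.0226 -0.0213 -0.005   0.0127  0.0147]
```

View pics/b9.png

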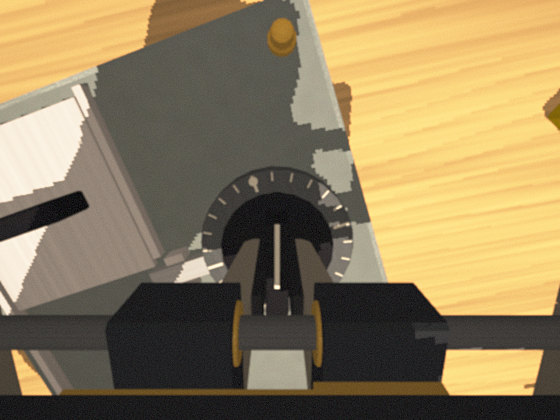

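The bolt's tail at (150,275) is starting to be hidden by the gripper block, so I'll add the scene camera.

Emit:
{"api": "jog_arm", "payload": {"commands": [{"dp":[0,0,0],"dr":[0,0,0.02],"claw":0.1},{"dp":[0,0,0],"dr":[0,0,0.01],"claw":0.1}]}}

```text
time_s: 11.75
position: [0.5984, -0.0839, 0.1513]
ee_rot: [-179.9, 0.0, -13.2]
force: [-0.8, 4.4, 6.3]
finger_gap: 0.129
gripper_force: 30.0
```

```bash
python3 bolt.py wrist scene
```

```text
11.75 yaw -13.25 dial 0.363 F [-0.8  4.4  6.3] T [0.954 0.24  0.058]
wrist 712 [-0.0226 -0.0215 -0.0085  0.0059  0.0075]
scene 28 [-0.0308 -0.0243 -0.0098  0.0059  0.0062]
```

Emit:
{"api": "jog_arm", "payload": {"commands": [{"dp":[0,0,0],"dr":[0,0,0.02],"claw":0.1},{"dp":[0,0,0],"dr":[0,0,0.01],"claw":0.1}]}}

```text
time_s: 12.05
position: [0.5984, -0.0839, 0.1513]
ee_rot: [-179.9, 0.1, -15.0]
force: [-0.3, 4.5, 7.2]
finger_gap: 0.128
gripper_force: 30.0
```

```bash
python3 bolt.py wrist scene
```

```text
12.05 yaw -14.96 dial 0.393 F [-0.3  4.5  7.2] T [1.042 0.233 0.051]
wrist 655 [-0.0226 -0.0213 -0.0093  0.0061  0.0077]
scene 33 [-0.0347 -0.028  -0.006   0.0044  0.0052]
```

The bolt has dropped: its tail moved from 16 to 7.6 mm in both cameras, at a dial angle of about 0.35. The stop should be near 0.5.

Emit:
{"api": "jog_arm", "payload": {"commands": [{"dp":[0,0,0],"dr":[0,0,0.015],"claw":0.1},{"dp":[0,0,0],"dr":[0,0,0.015],"claw":0.1},{"dp":[0,0,0],"dr":[0,0,0.015],"claw":0.1}]}}

```text
time_s: 12.45
position: [0.5984, -0.0839, 0.1513]
ee_rot: [-179.9, 0.1, -17.5]
force: [-0.8, 4.5, 6.1]
finger_gap: 0.13
gripper_force: 30.0
```

```bash
python3 bolt.py
```

```text
12.45 yaw -17.54 dial 0.438 F [-0.8  4.5  6.1] T [ 1.10e+00  2.22e-01 -1.00e-03]
```

Emit:
{"api": "jog_arm", "payload": {"commands": [{"dp":[0,0,0],"dr":[0,0,0.01],"claw":0.1}]}}

```text
time_s: 12.55
position: [0.5984, -0.0839, 0.1513]
ee_rot: [-179.9, 0.1, -18.1]
force: [-0.0, 4.2, 6.2]
finger_gap: 0.13
gripper_force: 30.0
```

```bash
python3 bolt.py
```

```text
12.55 yaw -18.1 dial 0.448 F [-0.   4.2  6.2] T [1.088 0.186 0.002]
```

Emit:
{"api": "jog_arm", "payload": {"commands": [{"dp":[0,0,0],"dr":[0,0,0.01],"claw":0.1}]}}

```text
time_s: 12.65
position: [0.5984, -0.0839, 0.1513]
ee_rot: [-179.9, 0.1, -18.7]
force: [0.0, 4.2, 6.4]
finger_gap: 0.13
gripper_force: 30.0
```

```bash
python3 bolt.py
```

```text
12.65 yaw -18.66 dial 0.457 F [0.  4.2 6.4] T [1.114 0.223 0.026]
```

Emit:
{"api": "jog_arm", "payload": {"commands": [{"dp":[0,0,0],"dr":[0,0,0.01],"claw":0.1}]}}

```text
time_s: 12.75
position: [0.5984, -0.0838, 0.1513]
ee_rot: [-179.9, 0.1, -19.2]
force: [-0.4, 4.6, 5.8]
finger_gap: 0.129
gripper_force: 30.0
```

```bash
python3 bolt.py
```

```text
12.75 yaw -19.24 dial 0.468 F [-0.4  4.6  5.8] T [1.051 0.242 0.086]
```

Emit:
{"api": "jog_arm", "payload": {"commands": [{"dp":[0,0,0],"dr":[0,0,0.008],"claw":0.1}]}}

```text
time_s: 12.85
position: [0.5984, -0.0838, 0.1513]
ee_rot: [-179.9, 0.1, -19.7]
force: [0.9, 4.7, 6.4]
finger_gap: 0.127
gripper_force: 30.0
```

```bash
python3 bolt.py
```

```text
12.85 yaw -19.69 dial 0.476 F [0.9 4.7 6.4] T [1.085 0.136 0.039]
```

Emit:
{"api": "jog_arm", "payload": {"commands": [{"dp":[0,0,0],"dr":[0,0,0.005],"claw":0.1}]}}

```text
time_s: 12.95
position: [0.5984, -0.0838, 0.1513]
ee_rot: [-179.9, 0.1, -20.0]
force: [-0.1, 4.0, 6.2]
finger_gap: 0.128
gripper_force: 30.0
```

```bash
python3 bolt.py
```

```text
12.95 yaw -19.98 dial 0.48 F [-0.1  4.   6.2] T [1.05  0.176 0.01 ]
```

Emit:
{"api": "jog_arm", "payload": {"commands": [{"dp":[0,0,0],"dr":[0,0,0.005],"claw":0.1}]}}

```text
time_s: 13.05
position: [0.5984, -0.0838, 0.1513]
ee_rot: [-179.9, 0.1, -20.3]
force: [-1.3, 4.5, 6.5]
finger_gap: 0.131
gripper_force: 30.0
```

```bash
python3 bolt.py
```

```text
13.05 yaw -20.26 dial 0.485 F [-1.3  4.5  6.5] T [1.025 0.208 0.037]
```

Emit:
{"api": "jog_arm", "payload": {"commands": [{"dp":[0,0,0],"dr":[0,0,0.005],"claw":0.1}]}}

```text
time_s: 13.15
position: [0.5984, -0.0838, 0.1513]
ee_rot: [-179.9, 0.1, -20.5]
force: [-0.5, 4.4, 6.8]
finger_gap: 0.128
gripper_force: 30.0
```

```bash
python3 bolt.py
```

```text
13.15 yaw -20.54 dial 0.49 F [-0.5  4.4  6.8] T [ 1.104  0.198 -0.019]
```

Emit:
{"api": "jog_arm", "payload": {"commands": [{"dp":[0,0,0],"dr":[0,0,0.005],"claw":0.1}]}}

```text
time_s: 13.25
position: [0.5984, -0.0838, 0.1513]
ee_rot: [-179.9, 0.1, -20.8]
force: [-0.5, 4.4, 6.3]
finger_gap: 0.131
gripper_force: 30.0
```

```bash
python3 bolt.py
```

```text
13.25 yaw -20.83 dial 0.495 F [-0.5  4.4  6.3] T [1.072 0.184 0.091]
```

Emit:
{"api": "jog_arm", "payload": {"commands": [{"dp":[0,0,0],"dr":[0,0,0.005],"claw":0.1}]}}

```text
time_s: 13.35
position: [0.5984, -0.0838, 0.1513]
ee_rot: [-179.9, 0.1, -21.1]
force: [-0.1, 4.8, 6.2]
finger_gap: 0.127
gripper_force: 30.0
```

```bash
python3 bolt.py
```

```text
13.35 yaw -21.11 dial 0.5 F [-0.1  4.8  6.2] T [1.05  0.208 0.073]
```

Emit:
{"api": "jog_arm", "payload": {"commands": [{"dp":[0,0,0],"dr":[0,0,0.005],"claw":0.1}]}}

```text
time_s: 13.45
position: [0.5984, -0.0838, 0.1513]
ee_rot: [-179.9, 0.1, -21.4]
force: [-0.2, 3.9, 6.2]
finger_gap: 0.126
gripper_force: 30.0
```

```bash
python3 bolt.py
```

```text
13.45 yaw -21.39 dial 0.505 F [-0.2  3.9  6.2] T [1.082 0.184 0.114]
```

Emit:
{"api": "jog_arm", "payload": {"commands": [{"dp":[0,0,0],"dr":[0,0,0.005],"claw":0.1}]}}

```text
time_s: 13.55
position: [0.5984, -0.0838, 0.1513]
ee_rot: [-179.9, 0.1, -21.7]
force: [-0.5, 4.7, 6.5]
finger_gap: 0.127
gripper_force: 30.0
```

```bash
python3 bolt.py
```

```text
13.55 yaw -21.66 dial 0.51 F [-0.5  4.7  6.5] T [1.078 0.262 0.148]
```

Emit:
{"api": "jog_arm", "payload": {"commands": [{"dp":[0,0,0],"dr":[0,0,0.005],"claw":0.1}]}}

```text
time_s: 13.65
position: [0.5984, -0.0838, 0.1513]
ee_rot: [-179.9, 0.1, -21.9]
force: [0.3, 4.6, 6.0]
finger_gap: 0.129
gripper_force: 30.0
```

```bash
python3 bolt.py
```

```text
13.65 yaw -21.95 dial 0.515 F [0.3 4.6 6. ] T [1.03  0.214 0.211]
```

Torque is rising steadily (0.07 to 0.21 against a baseline of about 0.04), which means contact with the bolt.

Emit:
{"api": "jog_arm", "payload": {"commands": [{"dp":[0,0,0],"dr":[0,0,0.005],"claw":0.1}]}}

```text
time_s: 13.75
position: [0.5984, -0.0838, 0.1513]
ee_rot: [-179.9, 0.1, -22.2]
force: [-0.2, 3.9, 7.0]
finger_gap: 0.127
gripper_force: 30.0
```

```bash
python3 bolt.py
```

```text
13.75 yaw -22.22 dial 0.52 F [-0.2  3.9  7. ] T [1.077 0.202 0.269]
```

Emit:
{"api": "jog_arm", "payload": {"commands": [{"dp":[0,0,0],"dr":[0,0,0.003],"claw":0.1}]}}

```text
time_s: 13.85
position: [0.5984, -0.0838, 0.1513]
ee_rot: [-179.9, 0.1, -22.4]
force: [0.3, 4.6, 7.2]
finger_gap: 0.131
gripper_force: 30.0
```

```bash
python3 bolt.py
```

```text
13.85 yaw -22.39 dial 0.523 F [0.3 4.6 7.2] T [1.102 0.22  0.237]
```

Emit:
{"api": "jog_arm", "payload": {"commands": [{"dp":[0,0,0],"dr":[0,0,0.003],"claw":0.1},{"dp":[0,0,0],"dr":[0,0,0],"claw":0.1},{"dp":[0,0,0],"dr":[0,0,0],"claw":0.1},{"dp":[0,0,0],"dr":[0,0,0],"claw":0.1}]}}

```text
time_s: 14.25
position: [0.5984, -0.0838, 0.1513]
ee_rot: [-179.9, 0.1, -22.5]
force: [-0.3, 5.2, 6.1]
finger_gap: 0.125
gripper_force: 30.0
```

```bash
python3 bolt.py wrist scene
```

```text
14.25 yaw -22.54 dial 0.525 F [-0.3  5.2  6.1] T [1.057 0.187 0.298]
wrist 264 [-0.0223 -0.0217 -0.0161 -0.0048 -0.0002]
scene 29 [-0.0239 -0.0223 -0.0078  0.0054  0.0059]
```

Emit:
{"api": "jog_arm", "payload": {"commands": [{"dp":[0,0,0],"dr":[0,0,0],"claw":0.1}]}}

```text
time_s: 14.45
position: [0.5984, -0.0838, 0.1513]
ee_rot: [-179.9, 0.1, -22.5]
force: [-0.7, 5.2, 6.0]
finger_gap: 0.123
gripper_force: 30.0
```

```bash
python3 bolt.py
```

```text
14.45 yaw -22.55 dial 0.525 F [-0.7  5.2  6. ] T [1.048 0.27  0.294]
```

Emit:
{"api": "jog_arm", "payload": {"commands": [{"dp":[0,0,0],"dr":[0,0,0],"claw":0.3},{"dp":[0,0,0],"dr":[0,0,0],"claw":0.5},{"dp":[0,0,0],"dr":[0,0,0],"claw":0.5},{"dp":[0,0,-3],"dr":[0,0,0],"claw":0.5},{"dp":[0,0,-4],"dr":[0,0,0],"claw":0.5},{"dp":[0,0,0],"dr":[0,0,0],"claw":0.5}]}}

```text
time_s: 15.05
position: [0.6007, -0.0869, 0.2255]
ee_rot: [-179.9, -0.4, -22.7]
force: [-0.5, 0.8, 0.0]
finger_gap: 0.496
gripper_force: 0.0
```

```bash
python3 st.py; python3 -c "
from h import *
plan([.644,.0528,.19],-82.45,8)"
```

```text
{'time_s': 15.05, 'position': [0.601, -0.087, 0.225], 'ee_rot': [-179.901, -0.426, -22.716], 'force': [-0.49, 0.752, 0.023], 'torque': [0.021, 0.146, 0.058], 'finger_gap': 0.496, 'gripper_force': 0.0, 'joint_pos': [-32.665, 30.27, 51.927, 101.76, -27.064, 60.88, -83.813]}
dp [-0.18, -1.82, 0.45] dr [-0.0007, -0.0007, 0.1303]
dp [-0.41, -1.78, 0.44] dr [-0.0007, -0.0007, 0.1303]
dp [-0.64, -1.71, 0.44] dr [-0.0007, -0.0007, 0.1303]
dp [-0.86, -1.61, 0.44] dr [-0.0007, -0.0007, 0.1303]
dp [-1.06, -1.49, 0.44] dr [-0.0007, -0.0007, 0.1303]
dp [-1.24, -1.34, 0.44] dr [-0.0007, -0.0007, 0.1303]
dp [-1.41, -1.17, 0.44] dr [-0.0007, -0.0007, 0.1303]
dp [-1.55, -0.98, 0.44] dr [-0.0007, -0.0007, 0.1303]
```

Emit:
{"api": "jog_arm", "payload": {"commands": [{"dp":[-0.2,-1.8,0.45],"dr":[0,0,0.13],"claw":0.5},{"dp":[-0.4,-1.8,0.45],"dr":[0,0,0.13],"claw":0.5},{"dp":[-0.65,-1.7,0.45],"dr":[0,0,0.13],"claw":0.5},{"dp":[-0.85,-1.6,0.45],"dr":[0,0,0.13],"claw":0.5},{"dp":[-1.05,-1.5,0.45],"dr":[0,0,0.13],"claw":0.5},{"dp":[-1.25,-1.35,0.45],"dr":[0,0,0.13],"claw":0.5},{"dp":[-1.4,-1.2,0.45],"dr":[0,0,0.13],"claw":0.5},{"dp":[-1.55,-1.0,0.45],"dr":[0,0,0.13],"claw":0.5}]}}

```text
time_s: 15.85
position: [0.6414, 0.0551, 0.184]
ee_rot: [179.9, -0.0, -82.6]
force: [1.0, -0.3, -0.2]
finger_gap: 0.499
gripper_force: 0.0
```

Emit:
{"api": "jog_arm", "payload": {"commands": [{"dp":[0,0,0],"dr":[0,0,0],"claw":0.5},{"dp":[0,0,0],"dr":[0,0,0],"claw":0.5}]}}

```text
time_s: 16.05
position: [0.6411, 0.0541, 0.1844]
ee_rot: [179.9, -0.1, -82.1]
force: [0.2, -0.6, 0.3]
finger_gap: 0.5
gripper_force: 0.0
```

```bash
python3 st.py; python3 bolt.py scene wrist top; python3 -c "
from h import *
plan([.644,.0528,.136],-82.45,3)"
```

```text
{'time_s': 16.05, 'position': [0.641, 0.054, 0.184], 'ee_rot': [179.921, -0.087, -82.061], 'force': [0.195, -0.6, 0.27], 'torque': [0.076, 0.047, 0.015], 'finger_gap': 0.5, 'gripper_force': 0.0, 'joint_pos': [-48.702, 43.415, 62.574, 98.283, -42.053, 65.314, -145.618]}
16.05 yaw -82.06 dial 1.564 F [ 0.2 -0.6  0.3] T [0.076 0.047 0.015]
scene 31 [-0.0345 -0.0271 -0.0095  0.005   0.0058]
wrist 764 [-0.0241 -0.0234 -0.0088  0.0062  0.0072]
top 17 [-0.0236 -0.0235 -0.0094  0.0055  0.0064]
dp [0.02, -0.08, 1.65] dr [-0.0001, -0.0, 0.001]
dp [0.02, -0.08, 1.65] dr [-0.0001, -0.0, 0.001]
dp [0.02, -0.08, 1.65] dr [-0.0001, -0.0, 0.001]
```

Emit:
{"api": "jog_arm", "payload": {"commands": [{"dp":[0,-0.1,1.65],"dr":[0,0,0],"claw":0.5},{"dp":[0,-0.1,1.65],"dr":[0,0,0],"claw":0.5},{"dp":[0,-0.1,1.5],"dr":[0,0,0],"claw":0.5},{"dp":[0,0,0],"dr":[0,0,0],"claw":0.3},{"dp":[0,0,0],"dr":[0,0,0],"claw":0.1},{"dp":[0,0,0],"dr":[0,0,0],"claw":0.1},{"dp":[0,0,0],"dr":[0,0,0],"claw":0.1},{"dp":[0,0,0],"dr":[0,0,0],"claw":0.1}]}}

```text
time_s: 17.0
position: [0.6446, 0.0552, 0.1377]
ee_rot: [-180.0, 0.0, -82.2]
force: [-1.9, 0.2, 2.5]
finger_gap: 0.127
gripper_force: 30.0
```

```bash
python3 st.py; python3 -c "
from h import *
p=env.read_state()['position'];a=np.radians(7.55)
plan(p-.1*np.array([np.cos(a),np.sin(a),0]),env.read_state()['ee_rot'][2],10)"|sed -n '1,2p'
```

```text
{'time_s': 17.0, 'position': [0.645, 0.055, 0.138], 'ee_rot': [-179.993, 0.016, -82.245], 'force': [-1.931, 0.189, 2.486], 'torque': [0.009, 0.536, -0.089], 'finger_gap': 0.127, 'gripper_force': 29.998, 'joint_pos': [-46.892, 46.458, 59.57, 99.478, -45.296, 61.608, -143.932]}
dp [-0.0, 1.0, -0.0] dr [-0.0, 0.0, -0.0]
dp [-0.0, 1.0, -0.0] dr [-0.0, 0.0, -0.0]
```

Emit:
{"api": "jog_arm", "payload": {"commands": [{"dp":[0,1,0],"dr":[0,0,0],"claw":0.1},{"dp":[0,1,0],"dr":[0,0,0],"claw":0.1},{"dp":[0,1,0],"dr":[0,0,0],"claw":0.1},{"dp":[0,1,0],"dr":[0,0,0],"claw":0.1}]}}

```text
time_s: 17.4
position: [0.6047, 0.0499, 0.1377]
ee_rot: [-179.9, 0.0, -82.2]
force: [3.7, 1.2, 3.7]
finger_gap: 0.131
gripper_force: 30.0
```

```bash
python3 st.py
```

```text
{'time_s': 17.4, 'position': [0.605, 0.05, 0.138], 'ee_rot': [-179.909, 0.016, -82.239], 'force': [3.733, 1.165, 3.679], 'torque': [0.193, -0.516, -0.067], 'finger_gap': 0.131, 'gripper_force': 29.999, 'joint_pos': [-49.724, 43.429, 60.914, 105.543, -44.636, 58.835, -142.414]}
```

Slides freely at 3.7 N.

Emit:
{"api": "jog_arm", "payload": {"commands": [{"dp":[0,1,0],"dr":[0,0,0],"claw":0.1},{"dp":[0,1,0],"dr":[0,0,0],"claw":0.1},{"dp":[0,1,0],"dr":[0,0,0],"claw":0.1},{"dp":[0,1,0],"dr":[0,0,0],"claw":0.1},{"dp":[0,1,0],"dr":[0,0,0],"claw":0.1},{"dp":[0,0.6,0],"dr":[0,0,0],"claw":0.1},{"dp":[0,0.2,0],"dr":[0,0,0],"claw":0.1}]}}

```text
time_s: 18.1
position: [0.547, 0.0423, 0.1376]
ee_rot: [-180.0, 0.1, -82.2]
force: [3.4, 1.4, 5.2]
finger_gap: 0.129
gripper_force: 30.0
```

```bash
python3 st.py
```

```text
{'time_s': 18.1, 'position': [0.547, 0.042, 0.138], 'ee_rot': [-179.953, 0.057, -82.237], 'force': [3.353, 1.403, 5.242], 'torque': [0.39, -0.43, -0.12], 'finger_gap': 0.129, 'gripper_force': 29.999, 'joint_pos': [-53.912, 39.057, 63.287, 113.727, -43.408, 55.126, -140.712]}
```

Emit:
{"api": "jog_arm", "payload": {"commands": [{"dp":[0,0.15,0],"dr":[0,0,0],"claw":0.1},{"dp":[0,0,0],"dr":[0,0,0],"claw":0.1}]}}

```text
time_s: 18.3
position: [0.5457, 0.0421, 0.1376]
ee_rot: [-180.0, 0.1, -82.2]
force: [1.7, 1.9, 7.2]
finger_gap: 0.134
gripper_force: 30.0
```

Emit:
{"api": "jog_arm", "payload": {"commands": [{"dp":[0,0,0],"dr":[0,0,0],"claw":0.3},{"dp":[0,0,0],"dr":[0,0,0],"claw":0.5},{"dp":[0,0,0],"dr":[0,0,0],"claw":0.5},{"dp":[0,0,-3],"dr":[0,0,0],"claw":0.5},{"dp":[0,0,-4],"dr":[0,0,0],"claw":0.5},{"dp":[0,0,-4],"dr":[0,0,0],"claw":0.5},{"dp":[0,0,0],"dr":[0,0,0],"claw":0.5},{"dp":[0,0,0],"dr":[0,0,0],"claw":0.5}]}}

```text
time_s: 19.1
position: [0.5458, 0.0421, 0.2471]
ee_rot: [-180.0, 0.0, -82.2]
force: [0.2, 0.9, -0.3]
finger_gap: 0.499
gripper_force: 0.0
```

```bash
python3 st.py; python3 bolt.py scene wrist; python3 - <<'E'
from h import *
f=grab("wrist");cv2.imwrite("pics/w9.png",f["image"]);P=cloud(f);z=P[...,2]
m=(z>.128)&(z<.139)&(P[...,1]>0)
print(m.sum(),cv2.minAreaRect(P[m][:,:2].astype(np.float32)))
E
```

```text
{'time_s': 19.1, 'position': [0.546, 0.042, 0.247], 'ee_rot': [-179.993, 0.048, -82.21], 'force': [0.165, 0.888, -0.338], 'torque': [0.136, 0.1, 0.032], 'finger_gap': 0.499, 'gripper_force': 0.0, 'joint_pos': [-61.135, 31.79, 73.112, 108.932, -33.802, 65.152, -147.283]}
19.1 yaw -82.21 dial 1.567 F [ 0.2  0.9 -0.3] T [0.136 0.1   0.032]
scene 48 [-0.0328 -0.0304 -0.0056  0.0299  0.0311]
wrist 753 [-0.0237 -0.0224  0.0016  0.0331  0.0348]
991 ((0.5452463030815125, 0.039906058460474014), (0.011377211660146713, 0.059475332498550415), 7.598339080810547)
```

View pics/w9.png

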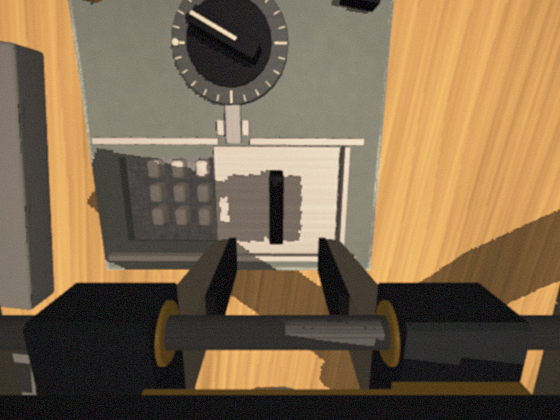

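The cover grip is at (276,207), having moved 99.6 mm. The compartment is open at (160,190), the bolt at (233,122) is still drawn in, and the gripper is clear.

```bash
python3 -c "
from station import env
print(env.job_done())"
```

```text
the job is handed in; nothing more can be done
None
```

The strongbox is open and the job is handed in, though the hand-in returned no verdict: the bolt dropped and the dial came up firmly against it (about 8 N), the cover measured 99.6 mm open, the gripper was clear of everything, and the last picture was at about 19 s.

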